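Find the lid that snaps onto the tin

ROBOT

A 6-joint arm with a two-finger parallel gripper is mounted at the origin on the work surface. World frame = base frame: x ahead of the robot, y to its left, z up, the work surface at z = 0. Lengths are in m, angles in rad, forces in N, time in s.
With the tool pointing down it reaches from about 0.375 to 0.825 m from the base axis. Payload 5.5 kg.
Tool frame: the origin (TCP) lies at the very end of the fingers, on their centre line; the grasp point (between the pads) lies 19 mm behind it (ctrl.grip_point_offset is the distance from the TCP to the grasp point, in m); z points along the fingers, y is the line along which they close (so a half turn about z gives the same grasp; the last joint's range is limited). The gripper opens to 85 mm and grips with 20 to 120 N. Pads are 22 mm wide; open, the fingers measure 114 mm over their backs; the gripper's body (76 mm by 85 mm) begins 54 mm behind the grasp point. The pads swing forward as they close: fully open they stand 13 mm farther back than shut.
Start: joints at [-1.115, 0.314, -0.047, 1.21, 0, 1.571], TCP at [0.264, -0.539, 0.231] pointing down, gripper open.
Joint ranges: [-2.67, 2.67], [-0.69, 1.73], [-1.03, 1.25], [-2.08, 2.16], [-1.42, 1.45], [-3.14, 3.14]. Speed limits (rad/s): [2.39, 2.39, 3.01, 3.14, 3.14, 3.14].

INTERFACE

Orientations are given as [roll, pitch, yaw] about the fixed x, y, z axes, in that order (R = Rz(yaw) Ry(pitch) Rx(roll)).
In Python, from station import ctrl gives the robot as it stands. The module is installed in compiled form; this text tells all that it offers.
- The arm moves only by the tool carry_out, never from a script. Its argument "rows" is a list of rows, each a list of 5 numbers: the shift along the world's x, y, z in mm, then the turn about the world's z in rad, then the gripper's target within -1 to 1 (fully open at 1, half-way at 0, shut at -1). A call has 1 to 12 rows; each row is the pose to reach, as a shift and turn from the pose commanded when the call began; what a row does not reach only later rows make up. A row lasts 1/10 s, in which the tool goes at most 50 mm and 8.59 degrees, less where a joint would pass 70% of its speed; a pose out of reach is approached as far as the arm can. A call with a gripper value outside its range is refused whole. The fingers move at their own pace and stop on an object; the grip force is fixed at half the most. Time passes only in rows, so rows that repeat a pose let the fingers close. It gives the time, the measured TCP pose, the force, the opening and the grip force at its end, in the units of the state.
- ctrl.get_state(): the state, without advancing time (a new reading comes with each control period).
- ctrl.snapshot(name): name is "scene" or "top" or "wrist"; returns the picture (480x640x3 uint8, red, green, blue); there is no depth.
- ctrl.camera_model(name): a dict with "vfov" (degrees; the focal length in pixels is half the picture's height over the tangent of half this angle, whatever the lens; pixels are square), "cx", "cy" (the principal point, pixels), "view" (4x4, takes a point from world to camera coordinates); the wrist camera has in their place "T_tool_cam" (4x4, takes a point from camera to tool coordinates, whose origin is the TCP and whose axes are the flange's). Camera axes: x right, y up, looking along -z (the intrinsics and any distortion apply to the point x, -y, -z); pixel columns grow to the right and rows downward; lengths in m; the calibration is good to about 2 mm. A picture is of the moment at which its call begins: read the wrist's pose just before it. camera_model takes no time and is no camera call.
- ctrl.finish_job(): hands the job in; it is judged then, once.
The state is a dict: "time_s": time; "q": joint angles; "joint_velocities": joint speeds; "joint_efforts": joint torques, N m; "eef_pos": TCP position; "tcp_rot": TCP orientation; "contact_force": force on the tool from outside, world axes, zero at the start; "ft_torque": the same for the moment, N m; "finger_gap": finger opening in m; "grasp_force": force on a finger pad.
Only numpy, scipy, OpenCV 4.12 (cv2) and the standard library are available. Lean on these libraries where they do the work, as an engineer would, in place of code of your own. Each camera call takes 0.05 s, during which the arm holds its last target. There are 200 camera calls.

TASK

Put the white pawn away in the open steel tin that stands in the cork ring, then find by trying which of the three look-alike lids fits that tin and press it down until it snaps fully home. Lids that do not fit go back flat on the wooden board; leave the egg cup, the spinning top and the cube puzzle where they are.

Things in the scene. Friction and masses are not known exactly. Their poses are not given: they have to be found in the camera images.
- stand: fixed flat cork ring, 112 mm outside diameter, 8 mm high; the open tin to be closed stands exactly centred in it. Origin: centre of the ring on the table, z up. The tin cannot move: steel, 84 mm diameter, shoulder 75 mm and neck top 88 mm above the table. Two similar open tins elsewhere, outside the ring, are fixed and not part of the job
- mouth (a point): centre of the top edge of the neck of the tin in the cork ring, 88 mm above the table. The neck is a 3 mm wall of 44, 56 or 68 mm mean diameter, different from run to run; only one lid has the groove for it. Inside it three small spring bumps stand 3.5 mm into the opening (clear opening at least 34 mm)
- home (a point): where the fitting lid's origin is when fully home, its plate on the neck: on the tin's axis, 76 mm above the table. In any yaw the lid slides over the neck with 1.5 mm play all round, is stopped by the bumps about 4 mm short, and snaps home with about 5 to 16 N of push
- tin_floor (a point): centre of the inside floor of the tin in the cork ring, 3 mm above the table; inside the tin is 78 mm in diameter
- board: fixed light wooden board for the lids, 110 mm along its x, 340 mm along its y, 6 mm thick. Origin: centre of its underside on the table
- lid_a: one of three loose press-on lids that look alike: round aluminium disc 84 mm across, 17 mm thick, 70 to 120 g, with an upright dark wooden bar over its middle, 46 mm long (lid's x), 16 mm wide (y), 30 mm tall, spanning 17 to 47 mm above the origin. Origin: centre of the underside, z up. Starts flat on the board, underside down, bar turned up to 0.6 rad from the board's x, places shuffled
- lid_b: another lid, the same to look at, same sizes and origin as lid_a. Hidden in each lid's underside is a round groove, 12 mm deep, that takes a tin's neck; its mean diameter is 44, 56 or 68 mm, one of each among the three lids, and which lid has which is not told: try them
- lid_c: the last lid, the same to look at, same sizes and origin as lid_a. A lid that does not fit stays on top of the neck, its origin 88 mm above the table, 12 mm higher than one fully home
- board_top (a point): centre of the board's upper face, 6 mm above the table, on which the lids lie
- pawn: loose white plastic game pawn standing upright, 64 mm tall, 30 g: foot 25 mm diameter, waist 12 mm at about 34 mm height, round head 22 mm diameter from 46 to 58 mm height. Origin: centre of the foot's underside, z up. It fits through the tin's neck upright and may drop the last few centimetres to the tin's floor
- egg_cup: loose red egg cup, 52 mm diameter, 64 mm tall, a bystander. Origin: centre of the foot's underside
- spinning_top: loose wooden spinning top, 68 mm diameter, 70 mm tall, standing on its blunt tip, a bystander. Origin: underside of the tip
- cube_puzzle: loose pale acrylic cube puzzle, 60 mm edge, a bystander. Origin: centre of its underside
Things that resemble listed ones, but are neither listed nor needed, are in the scene too. Leave any orange or turquoise look-alike of the lid_a alone.

How it is judged:
By the outcome, as a careful person would: the job done as asked, in the order asked, and still so for the second after the job is handed in, with the robot touching nothing.
It also fails if it takes over 70 s, if anything falls off the work surface, if the arm or the gripper's body presses on something with over 40 N, if the wrist force passes 120 N, or if a joint passes its speed limit or range.

## Working session

There is one attempt and no reset: what is moved stays moved. The work goes in short steps, Python scripts to look and compute and a tool call to move; the robot and the scene stay as the last step left them, time stands still between calls to the robot, and variables do not carry over. Pictures are saved under pics/ and viewed, at most 10 in all, crops included, and the job is handed in when it is done.

Besides the shell and the picture viewer there is one more tool, called after "Call:" by a JSON object that holds its "fn" and its "kwargs", one argument or row to a line. carry_out: Moves the arm, as the interface text tells. Its arguments: {"type":"object","properties":{"rows":{"type":"array"}},"required":["rows"]}

```bash
mkdir -p pics; cat > h.py <<'E'
import numpy as np, cv2
from station import ctrl
def save(n,f):
    im=ctrl.snapshot(n); cv2.imwrite(f,im[:,:,::-1]); return im
def ray(n,u,v,T=None):
    m=ctrl.camera_model(n); f=240/np.tan(np.radians(m['vfov'])/2)
    d=np.array([(u-m['cx'])/f,-(v-m['cy'])/f,-1])
    C=np.linalg.inv(m['view']) if T is None else T@m['T_tool_cam']
    return C[:3,3],C[:3,:3]@d
def at(n,u,v,z,T=None):
    o,d=ray(n,u,v,T); return o+d*(z-o[2])/d[2]
def proj(n,p):
    m=ctrl.camera_model(n); f=240/np.tan(np.radians(m['vfov'])/2)
    c=(m['view']@np.r_[p,1])[:3]; return m['cx']+f*c[0]/-c[2], m['cy']+f*c[1]/c[2]
E
python3 - <<'E'
from h import *
save('top','pics/top.png');save('scene','pics/scene.png')
for n in('top','scene','wrist'):print(n,ctrl.camera_model(n))
print(ctrl.get_state())
E
```

```text
top {'vfov': 43.62541444015418, 'cx': 322.60428019134895, 'cy': 239.45684810074232, 'view': array([[-0.01286625, -0.99990196,  0.00552512,  0.10816085],
       [ 0.98703777, -0.01181633,  0.16005253, -0.594193  ],
       [-0.15997155,  0.00751277,  0.98709304, -1.04948924],
       [ 0.        ,  0.        ,  0.        ,  1.        ]])}
scene {'vfov': 48.54108425523962, 'cx': 317.874598844568, 'cy': 240.3627023118466, 'view': array([[ 0.67689586,  0.73602169,  0.00916903, -0.47103972],
       [-0.56106252,  0.50784817,  0.65368118,  0.22098023],
       [ 0.47646705, -0.44761848,  0.75671451, -1.12374144],
       [ 0.        ,  0.        ,  0.        ,  1.        ]])}
wrist {'vfov': 65.77761171474758, 'cx': 323.3638067699372, 'cy': 236.66261215486523, 'T_tool_cam': array([[ 8.21514588e-05,  9.65381718e-01,  2.60841200e-01,
         6.51581684e-02],
       [ 9.99999734e-01, -2.68234253e-04,  6.77795558e-04,
        -5.72846710e-04],
       [ 7.24297984e-04,  2.60841075e-01, -9.65381484e-01,
        -1.42912908e-01],
       [ 0.00000000e+00,  0.00000000e+00,  0.00000000e+00,
         1.00000000e+00]])}
{'time_s': 0.1, 'q': array([-1.11503343e+00,  3.14174584e-01, -4.79654819e-02,  1.21020921e+00,
        3.61293240e-05,  1.57079069e+00]), 'joint_velocities': array([-0.00141585, -0.00245188,  0.00299159, -0.00178278,  0.00085067,
        0.00071395]), 'joint_efforts': array([-2.13482435e-04, -5.40767169e+01,  3.40542197e+01,  1.11637852e-02,
        3.11840188e-05, -1.93031536e-05]), 'eef_pos': array([ 0.26387089, -0.53828424,  0.2305152 ]), 'tcp_rot': array([-3.14003971e+00, -3.61380357e-05,  4.55768481e-01]), 'contact_force': array([ 0.09605644,  0.35613204, -0.64928231]), 'ft_torque': array([ 0.03232572,  0.02693061, -0.01319681]), 'grasp_force': 0.0, 'finger_gap': 0.085478830229959}
```

View pics/top.png

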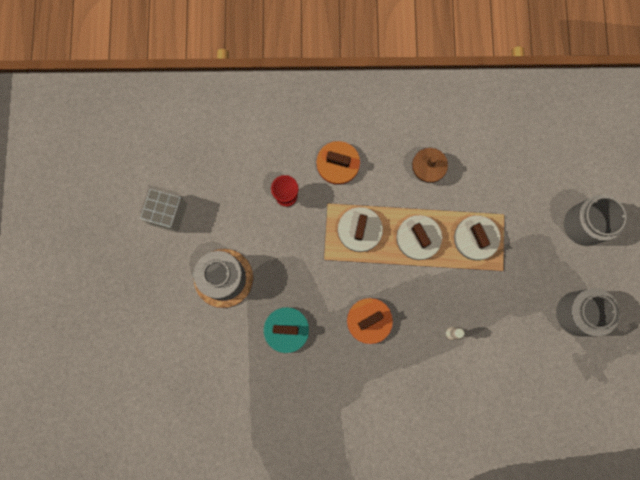

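View pics/scene.png

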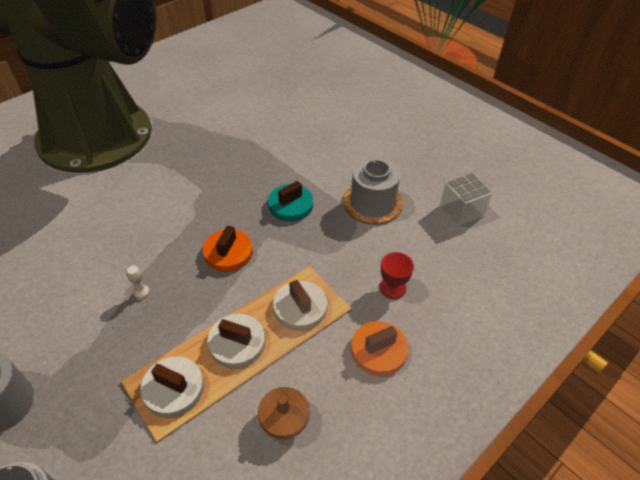

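The top view shows three white-metal lids on the board at about (360,229), (419,237) and (478,237). The pawn is at (456,333), the egg cup at (285,190), the top at (430,165) and the cube at (162,207). There are three candidates for the tin: (218,275), (603,217) and (598,313). Only (218,275) has a cork ring, so that is the one. The orange lids at (338,162) and (370,320) and the turquoise one at (286,330) are look-alikes and stay put.

```bash
cat > m.py <<'E'
from h import *
im=cv2.imread('pics/top.png'); sc=cv2.imread('pics/scene.png')
a=cv2.resize(im[235:320,175:265],None,fx=4,fy=4,interpolation=2); b=cv2.resize(im[300:360,420:500],None,fx=4.25,fy=4.25,interpolation=2)
c=cv2.resize(im[195:280,320:510],None,fx=3,fy=3)
W=np.zeros((600,740,3),np.uint8); W[:340,:360]=a; W[:255,370:710]=b; W[345:600,:570]=c
cv2.imwrite('pics/crop.png',W)
hsv=cv2.cvtColor(im,cv2.COLOR_BGR2HSV)
def blobs(m,box,amin=40):
    x0,y0,x1,y1=box; k=np.zeros_like(m); k[y0:y1,x0:x1]=m[y0:y1,x0:x1]
    return [c for c in cv2.findContours(k,cv2.RETR_EXTERNAL,cv2.CHAIN_APPROX_NONE)[0] if cv2.contourArea(c)>amin]
H,S,V=[hsv[...,i].astype(int) for i in range(3)]
# board
bm=((S>70)&(H>8)&(H<25)&(V>110)).astype(np.uint8)
cs=blobs(bm,(320,195,512,280),500); r=cv2.minAreaRect(np.vstack(cs)); print('board',r)
bp=[at('top',u,v,.006) for u,v in cv2.boxPoints(r)]; bp=np.array(bp); print(bp.round(4),bp.mean(0), np.linalg.norm(bp-np.roll(bp,1,0),axis=1))
# bars
dm=((V<90)&(S>100)).astype(np.uint8)
for c in blobs(dm,(330,205,505,265)):
    r=cv2.minAreaRect(c); P=np.array([at('top',u,v,.006+.047) for u,v in cv2.boxPoints(r)])
    e=P-np.roll(P,1,0); L=np.linalg.norm(e,axis=1); k=L.argmax(); print('bar',r,P.mean(0).round(4),L.round(4),np.arctan2(e[k,1],e[k,0]))
# lids
lm=((S<60)&(V>150)).astype(np.uint8); lm[dm>0]=1
for c in blobs(lm,(330,205,505,265),300):
    h=cv2.convexHull(c); e=cv2.fitEllipse(h); print('lid',e,at('top',*e[0],.006+.017).round(4))
# cork ring outer
cs=blobs(((S>70)&(H>5)&(H<22)).astype(np.uint8),(180,240,265,315),20); h=cv2.convexHull(np.vstack(cs)); e=cv2.fitEllipse(h); print('cork',e,at('top',*e[0],.008).round(4))
cs=blobs(((S<60)&(V>145)).astype(np.uint8),(430,315,490,350),15)
for c in cs: e=cv2.minAreaRect(c); print('pawn',e,at('top',*e[0],.05).round(4))
E
python3 m.py
```

```text
board ((414.69305419921875, 236.81472778320312), (180.30551147460938, 57.9845085144043), 3.468229293823242)
[[ 0.5623  0.1003  0.006 ]
 [ 0.6741  0.0921  0.006 ]
 [ 0.6487 -0.2525  0.006 ]
 [ 0.5375 -0.2389  0.006 ]] [ 0.60566668 -0.07474835  0.006     ] [0.34017235 0.11209354 0.34555453 0.11207875]
bar ((479.9000549316406, 235.3000030517578), (23.702320098876953, 10.28591251373291), 63.43495178222656) [ 0.5989 -0.1863  0.053 ] [0.043  0.0192 0.0431 0.0191] -2.731304901428523
bar ((421.0, 235.0), (23.31852912902832, 9.178568840026855), 60.2551155090332) [ 0.6007 -0.0787  0.053 ] [0.0425 0.0171 0.0425 0.017 ] -2.6620360087836525
bar ((360.5926818847656, 226.73411560058594), (7.054146766662598, 23.956159591674805), 12.094757080078125) [0.6174 0.0311 0.053 ] [0.0128 0.0446 0.0129 0.0446] -0.22941532848011578
lid ((477.383544921875, 237.03695678710938), (42.429622650146484, 44.621559143066406), 123.0793228149414) [ 0.6006 -0.1897  0.023 ]
lid ((419.172119140625, 236.77444458007812), (42.962364196777344, 44.31819152832031), 115.22333526611328) [ 0.6024 -0.0804  0.023 ]
lid ((359.6791687011719, 228.86492919921875), (42.973854064941406, 43.640689849853516), 84.26221466064453) [0.6188 0.0307 0.023 ]
cork ((223.24021911621094, 277.939697265625), (59.07617950439453, 60.655845642089844), 43.74149703979492) [0.531  0.2877 0.008 ]
pawn ((467.0, 345.0), (8.0, 8.0), 0.0) [ 0.402  -0.1533  0.05  ]
pawn ((481.0, 343.5), (11.0, 16.0), 90.0) [ 0.4043 -0.1784  0.05  ]
pawn ((454.0, 332.5), (11.0, 18.0), 90.0) [ 0.4243 -0.1313  0.05  ]
```

View pics/crop.png

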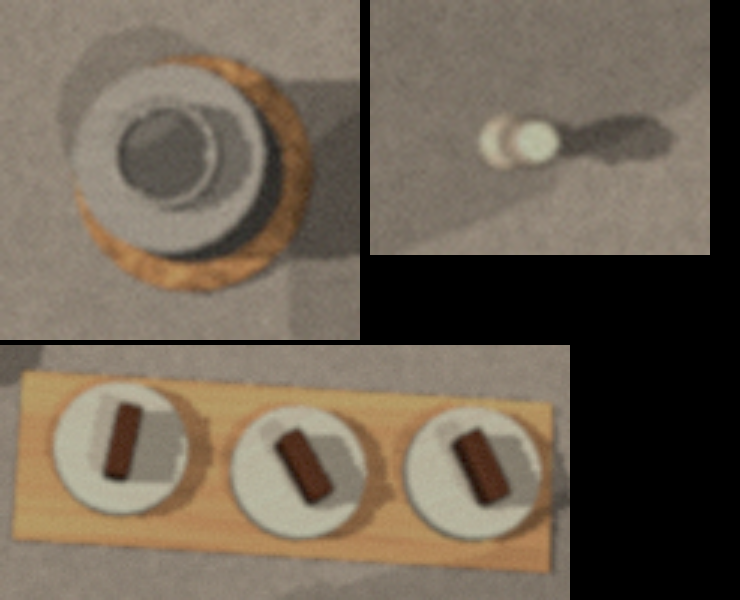

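The crop confirms the tin in the cork ring, with the shoulder centred near (218,275) and the neck rim near (216.5,274) and looking small. It also shows the pawn's head at (459.3,333.6) with its foot to the left, and the three white lids with dark bars.

```bash
python3 - <<'E'
from h import *
print('tin sh',at('top',217.9,275,.075),'neck',at('top',216.6,274.3,.088))
l=at('top',175+118/4,274.3,.088);r=at('top',175+217/4,274.3,.088);print('neckdia',np.linalg.norm(l-r))
print('pawn',at('top',459.3,333.6,.052),'foot',at('top',450.6,333.4,.004))
def tri(p,q):
    o1,d1=ray('top',*p);o2,d2=ray('scene',*q);d1/=np.linalg.norm(d1);d2/=np.linalg.norm(d2)
    s=np.linalg.lstsq(np.c_[d1,-d2],o2-o1,rcond=None)[0];a=o1+s[0]*d1;b=o2+s[1]*d2;return (a+b)/2,np.linalg.norm(a-b)
print(tri((459.3,333.6),(134,272)),tri((216.6,274.3),(376.5,169.5)))
for p in[(.425,-.143,.052),(.531,.284,.088),(.6,-.188,.053)]:print(proj('scene',p))
print(np.hypot(.424,.14))
E
```

```text
tin sh [0.52972825 0.28652989 0.075     ] neck [0.52962909 0.2866254  0.088     ]
neckdia 0.04309768343976949
pawn [ 0.42221153 -0.14017166  0.052     ] foot [ 0.42288494 -0.13509636  0.004     ]
(array([ 0.42320712, -0.13695621,  0.05696147]), np.float64(0.0045066654948560225)) (array([0.53109433, 0.28850809, 0.08397296]), np.float64(0.003112871834831767))
(np.float64(130.36046926749842), np.float64(276.8734315114564))
(np.float64(374.0177146993879), np.float64(169.0277874147905))
(np.float64(166.61648025412705), np.float64(372.00335410995905))
0.4465153972709116
```

Call:
{"fn": "carry_out", "kwargs": {
  "rows": [
    [158, 400, 0, 0, 1],
    [158, 400, 0, 0, 1],
    [158, 400, 0, 0, 1],
    [158, 400, 0, 0, 1],
    [158, 400, -20, 0, 1],
    [158, 400, -80, 0, 1],
    [158, 400, -80, 0, 1],
    [158, 400, -80, 0, 1],
    [158, 400, -80, 0, 1],
    [158, 400, -80, 0, 1],
    [158, 400, -80, 0, 1],
    [158, 400, -80, 0, 1]
  ]
}}

```text
time_s: 1.3
eef_pos: [0.4221, -0.1394, 0.1516]
tcp_rot: [3.141, 0.0, 0.455]
contact_force: [-0.5, -0.9, -0.5]
finger_gap: 0.0853
grasp_force: 0.0
```

```bash
cat >> h.py <<'E'
from scipy.spatial.transform import Rotation as Ro
def Ttool():
    s=ctrl.get_state(); T=np.eye(4); T[:3,:3]=Ro.from_euler('xyz',s['tcp_rot']).as_matrix(); T[:3,3]=s['eef_pos']; return T,s
def wproj(T,p):
    m=ctrl.camera_model('wrist'); f=240/np.tan(np.radians(m['vfov'])/2)
    c=(np.linalg.inv(T@m['T_tool_cam'])@np.r_[p,1])[:3]; return m['cx']+f*c[0]/-c[2], m['cy']+f*c[1]/c[2]
E
python3 - <<'E'
from h import *
T,s=Ttool();save('wrist','pics/w1.png');print(s['eef_pos'],s['tcp_rot'],s['time_s'],ctrl.grip_point_offset)
for z in(.0,.052):print(wproj(T,(.4225,-.138,z)))
np.save('T1.npy',T)
E
```

```text
[ 0.42212965 -0.13935636  0.15158799] [3.14108138e+00 4.12440117e-05 4.55263750e-01] 1.3 0.0187
(np.float64(322.927841680335), np.float64(218.39306098597714))
(np.float64(322.8241549477235), np.float64(234.8076135501978))
```

View pics/w1.png

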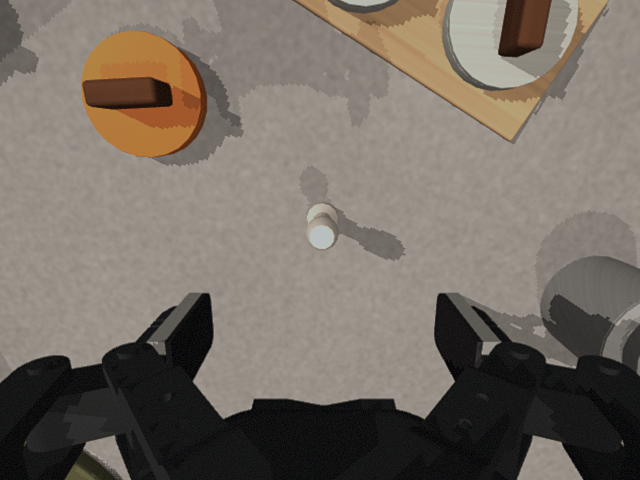

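The wrist view shows the pawn's head at (321,234), within 2 px of the prediction (322.8,234.8). The fingers are symmetric about x=323, so I'll go straight down.

Call:
{"fn": "carry_out", "kwargs": {
  "rows": [
    [0, 1, -50, 0, 1],
    [0, 1, -100, 0, 1],
    [0, 1, -118, 0, 1],
    [0, 1, -118, 0, 1],
    [0, 1, -118, 0, -1],
    [0, 1, -118, 0, -1],
    [0, 1, -118, 0, -1],
    [0, 1, -118, 0, -1],
    [0, 1, -118, 0, -1],
    [0, 1, -118, 0, -1],
    [0, 1, -118, 0, -1],
    [0, 1, -118, 0, -1]
  ]
}}

```text
time_s: 2.55
eef_pos: [0.4231, -0.138, 0.0344]
tcp_rot: [3.14, -0.002, 0.456]
contact_force: [-1.4, 0.5, 6.7]
finger_gap: 0.0193
grasp_force: 58.3
```

Call:
{"fn": "carry_out", "kwargs": {
  "rows": [
    [0, 0, 30, 0, -1],
    [0, 0, 80, 0, -1],
    [0, 0, 126, 0, -1],
    [20, 40, 126, 0, -1],
    [35, 90, 126, 0, -1],
    [45, 140, 126, 0, -1],
    [60, 190, 126, 0, -1],
    [70, 240, 126, 0, -1],
    [80, 290, 126, 0, -1],
    [90, 340, 126, 0, -1],
    [95, 350, 126, 0, -1],
    [95, 350, 126, 0, -1]
  ]
}}

```text
time_s: 3.75
eef_pos: [0.5177, 0.2153, 0.1594]
tcp_rot: [-3.141, -0.001, 0.46]
contact_force: [-0.4, -0.6, -0.8]
finger_gap: 0.0193
grasp_force: 58.9
```

```bash
python3 - <<'E'
from h import *
T,s=Ttool();im=save('wrist','pics/w2.png');print(s['eef_pos'],s['tcp_rot'],s['time_s'],s['finger_gap'],s['grasp_force'])
print(wproj(T,(.530,.2868,.088)))
E
```

```text
[0.51770317 0.21529619 0.15938311] [-3.14125285e+00 -1.21469528e-03  4.59913925e-01] 3.75 0.01925948260038993 58.87641019304283
(np.float64(222.4692970858632), np.float64(176.99295941974327))
```

View pics/w2.png

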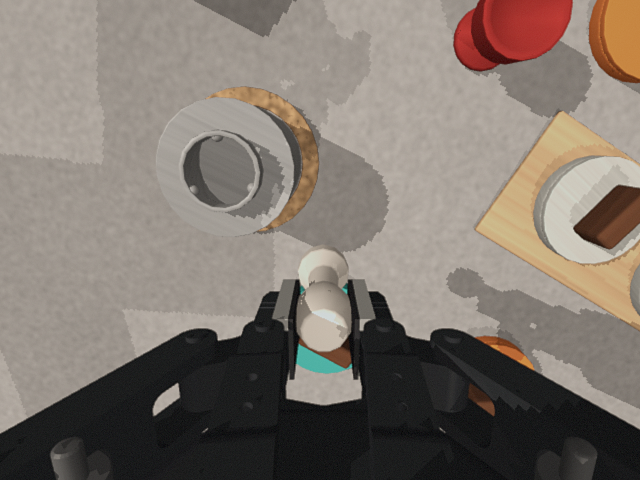

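The wrist view shows the pawn gripped with its foot near (322,268). The neck rim is centred near (221.5,171), with three bumps inside it. I'll refine the neck centre.

```bash
python3 - <<'E'
from h import *
T,s=Ttool()
im=cv2.imread('pics/w2.png'); g=cv2.GaussianBlur(cv2.cvtColor(im,cv2.COLOR_BGR2GRAY),(3,3),0)
c=cv2.HoughCircles(g[80:250,140:330],cv2.HOUGH_GRADIENT,1,10,param1=120,param2=18,minRadius=30,maxRadius=80)
for x,y,r in c[0][:6]:
    u,v=x+140,y+80;z=.088 if r<50 else .075
    print(u,v,r,at('wrist',u,v,z,T).round(4),2*np.linalg.norm(at('wrist',u+r,v,z,T)-at('wrist',u,v,z,T)))
x,y=s['eef_pos'][:2]
print('foot expected',wproj(T,(x,y,.125)),'head',wproj(T,(x,y,.18)))
E
```

```text
249.5 162.5 70.0 [0.5418 0.276  0.075 ] 0.08420992070210163
221.5 169.5 37.7 [0.5331 0.2869 0.088 ] 0.04296951721823915
244.5 150.5 66.0 [0.547  0.2815 0.075 ] 0.07874591043920533
260.5 154.5 61.8 [0.5491 0.272  0.075 ] 0.07393522293817528
235.5 188.5 50.1 [0.5236 0.2775 0.075 ] 0.061376882235779515
233.5 156.5 53.8 [0.5408 0.286  0.075 ] 0.06445753061078263
foot expected (np.float64(324.7209067254668), np.float64(269.6143674400176)) head (np.float64(325.18915257288256), np.float64(322.08148948320814))
```

Call:
{"fn": "carry_out", "kwargs": {
  "rows": [
    [8, 40, 0, 0, -1],
    [14, 72, 0, 0, -1],
    [14, 72, 0, 0, -1],
    [14, 72, 0, 0, -1],
    [14, 72, -15, 0, -1],
    [14, 72, -30, 0, -1],
    [14, 72, -45, 0, -1],
    [14, 72, -55, 0, -1],
    [14, 72, -62, 0, -1],
    [14, 72, -62, 0, -1]
  ]
}}

```text
time_s: 4.8
eef_pos: [0.5479, 0.2847, 0.1127]
tcp_rot: [-3.126, -0.034, 0.472]
contact_force: [-0.3, 13.2, 58.8]
finger_gap: 0.0195
grasp_force: 75.9
```

Call:
{"fn": "carry_out", "kwargs": {
  "rows": [
    [0, 0, 20, 0, -1],
    [0, 0, 45, 0, -1],
    [0, 0, 62, 0, -1],
    [0, 0, 62, 0, -1],
    [0, 0, 62, 0, -1]
  ]
}}

```text
time_s: 5.3
eef_pos: [0.5352, 0.2745, 0.1592]
tcp_rot: [-3.133, 0.0, 0.471]
contact_force: [0.5, 0.7, -1.3]
finger_gap: 0.0196
grasp_force: 70.3
```

```bash
python3 - <<'E'
from h import *
T,s=Ttool();im=save('wrist','pics/w3.png');t=save('top','pics/t3.png');print(s['eef_pos'],s['tcp_rot'],s['time_s'],s['finger_gap'],s['contact_force'])
a=cv2.imread('pics/w3.png')[100:480,130:510];b=cv2.resize(cv2.imread('pics/t3.png')[210:330,150:290],None,fx=3,fy=3)
W=np.zeros((400,800,3),np.uint8);W[:380,:380]=a;W[:360,380:800]=b;cv2.imwrite('pics/c3.png',W)
x,y,z=s['eef_pos']
print('foot expected',wproj(T,(x,y,z-.034)),'neck',wproj(T,(.5315,.287,.088)))
E
```

```text
[0.53521828 0.27445235 0.15918988] [-3.13345873e+00  1.02658283e-04  4.70514437e-01] 5.3 0.01961306325014351 [ 0.49045421  0.67499421 -1.30892313]
foot expected (np.float64(325.31225847146106), np.float64(269.79833853571887)) neck (np.float64(304.1485083834356), np.float64(244.5431894052578))
```

View pics/c3.png

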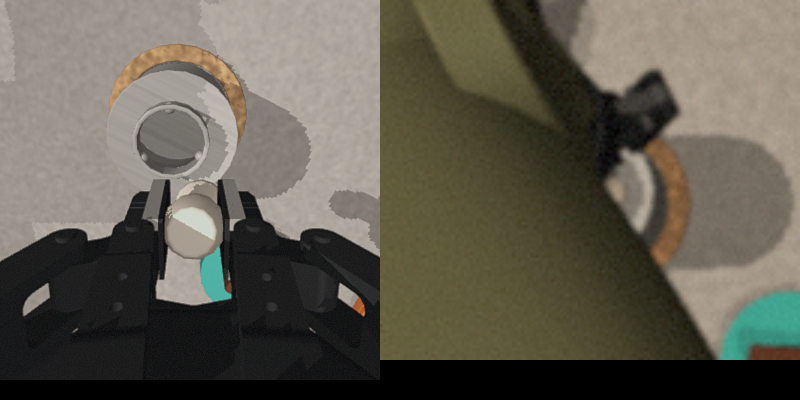

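Call:
{"fn": "carry_out", "kwargs": {
  "rows": [
    [0, 0, 0, 0, -1],
    [0, 0, 0, 0, -1],
    [0, 0, 0, 0, -1]
  ]
}}

```text
time_s: 5.7
eef_pos: [0.5351, 0.2756, 0.1586]
tcp_rot: [-3.133, 0.001, 0.472]
contact_force: [0.2, 0.6, -0.2]
finger_gap: 0.0193
grasp_force: 70.3
```

```bash
python3 - <<'E'
from h import *
T,s=Ttool();print(s['q'].round(3),s['joint_velocities'].round(3),s['joint_efforts'].round(1),s['eef_pos'],s['tcp_rot'])
a=cv2.imread('pics/w3.png')[250:400,260:400];cv2.imwrite('pics/c4.png',cv2.resize(a,None,fx=4,fy=4))
E
```

```text
[ 0.471  0.355 -0.158  1.059  0.008  3.141] [ 0.002 -0.003  0.006  0.    -0.002  0.001] [ -0.1 -55.2  32.6   0.    0.   -0. ] [0.53511744 0.27561609 0.15864142] [-3.13323065e+00  1.12580116e-03  4.72059666e-01]
```

View pics/c4.png

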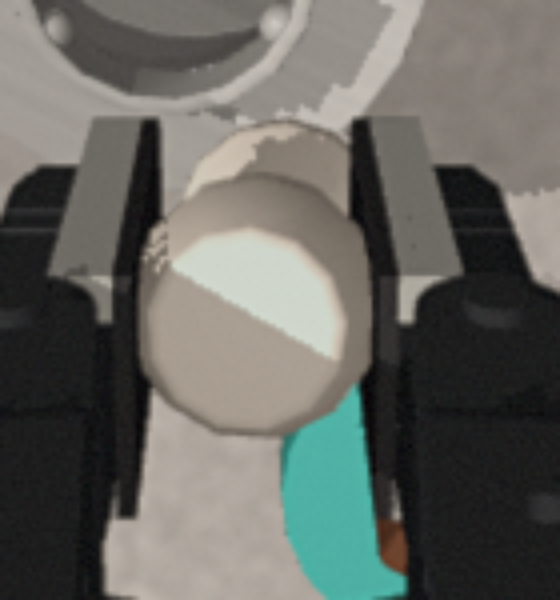

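The pawn is slightly tilted, with its foot at about (329,291) against an expected (325,270). The cause is joint 6: it stood at its range limit of 3.141, so q6 = q1 − yaw + π and yaw has to stay above q1. I'll turn the tool, stand the pawn on free table to right it, and grip it again.

Call:
{"fn": "carry_out", "kwargs": {
  "rows": [
    [0, 0, 0, 0.14, -1],
    [-45, 0, 0, 0.28, -1],
    [-90, 0, 0, 0.42, -1],
    [-135, 0, 0, 0.56, -1],
    [-135, 0, 0, 0.7, -1],
    [-135, 0, -40, 0.7, -1],
    [-135, 0, -80, 0.7, -1],
    [-135, 0, -105, 0.7, -1],
    [-135, 0, -115, 0.7, -1],
    [-135, 0, -117, 0.7, -1]
  ]
}}

```text
time_s: 6.7
eef_pos: [0.3997, 0.2753, 0.0414]
tcp_rot: [-3.132, 0.002, 1.172]
contact_force: [0.1, 0.6, -0.4]
finger_gap: 0.0194
grasp_force: 70.3
```

Call:
{"fn": "carry_out", "kwargs": {
  "rows": [
    [0, 0, -2, 0, -1],
    [0, 0, -4, 0, -1],
    [0, 0, -4, 0, -1]
  ]
}}

```text
time_s: 7.0
eef_pos: [0.4012, 0.2763, 0.0392]
tcp_rot: [-3.134, -0.001, 1.172]
contact_force: [-0.1, -0.8, 0.4]
finger_gap: 0.0195
grasp_force: 70.3
```

Call:
{"fn": "carry_out", "kwargs": {
  "rows": [
    [0, 0, -2, 0, -1],
    [0, 0, -4, 0, -1],
    [0, 0, -4, 0, -1]
  ]
}}

```text
time_s: 7.3
eef_pos: [0.4003, 0.2757, 0.0342]
tcp_rot: [-3.133, 0.0, 1.172]
contact_force: [-0.2, -0.4, 0.5]
finger_gap: 0.0192
grasp_force: 70.3
```

Call:
{"fn": "carry_out", "kwargs": {
  "rows": [
    [0, 0, -1, 0, -1],
    [0, 0, -2, 0, -1],
    [0, 0, -3, 0, -1],
    [0, 0, -3, 0, -1]
  ]
}}

```text
time_s: 7.7
eef_pos: [0.4003, 0.2757, 0.0311]
tcp_rot: [-3.133, 0.0, 1.172]
contact_force: [-0.2, 0.4, -0.9]
finger_gap: 0.0195
grasp_force: 70.3
```

Call:
{"fn": "carry_out", "kwargs": {
  "rows": [
    [0, 0, -1, 0, -1],
    [0, 0, -2, 0, -1],
    [0, 0, -3, 0, -1],
    [0, 0, -3, 0, -1]
  ]
}}

```text
time_s: 8.1
eef_pos: [0.4005, 0.2759, 0.0283]
tcp_rot: [-3.133, -0.0, 1.172]
contact_force: [-0.1, -0.5, 1.3]
finger_gap: 0.0192
grasp_force: 70.4
```

```bash
python3 - <<'E'
from h import *
T,s=Ttool();save('wrist','pics/w5.png');save('scene','pics/s5.png');x,y,z=s['eef_pos']
print(wproj(T,(x,y,0)),wproj(T,(x,y,.05)),proj('scene',(x,y,0)))
a=cv2.resize(cv2.imread('pics/w5.png')[200:400,220:420],None,fx=2,fy=2);u,v=map(int,proj('scene',(x,y,.03)))
b=cv2.resize(cv2.imread('pics/s5.png')[v-50:v+50,u-50:u+50],None,fx=4,fy=4)
cv2.imwrite('pics/c5.png',np.hstack([a,b]));print(u,v)
E
```

```text
(np.float64(325.9611009645518), np.float64(275.06592109363044)) (np.float64(325.7080498192768), np.float64(324.88825100027424)) (np.float64(319.44178673872113), np.float64(171.65187173484043))
319 160
```

View pics/c5.png

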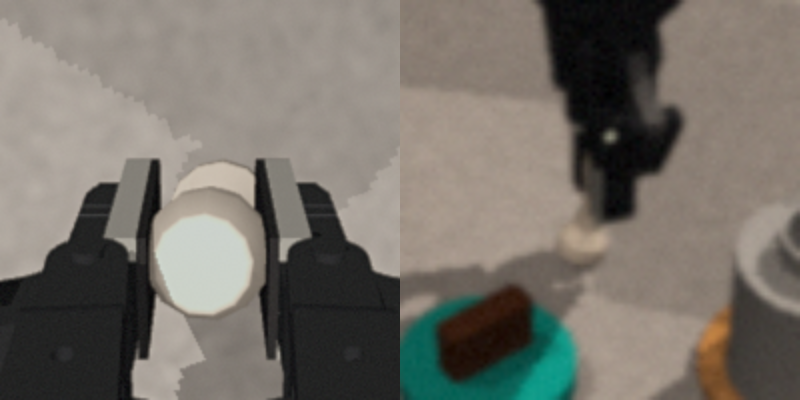

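The crops show the pawn still tilted, its foot just about at the table. I'll keep lowering.

Call:
{"fn": "carry_out", "kwargs": {
  "rows": [
    [0, 0, -1, 0, -1],
    [0, 0, -2, 0, -1],
    [0, 0, -3, 0, -1],
    [0, 0, -3, 0, -1]
  ]
}}

```text
time_s: 8.6
eef_pos: [0.4017, 0.2776, 0.0274]
tcp_rot: [-3.134, -0.004, 1.172]
contact_force: [-3.5, 0.9, 19.1]
finger_gap: 0.0196
grasp_force: 71.5
```

Contact. I'll release, go up and look.

Call:
{"fn": "carry_out", "kwargs": {
  "rows": [
    [0, 0, 1, 0, -1],
    [0, 0, 1, 0, 1],
    [0, 0, 1, 0, 1],
    [0, 0, 1, 0, 1],
    [0, 0, 1, 0, 1],
    [0, 0, 1, 0, 1],
    [0, 0, 30, 0, 1],
    [0, 0, 70, 0, 1],
    [0, 0, 120, 0, 1],
    [0, 0, 120, 0, 1],
    [0, 0, 120, 0, 1]
  ]
}}

```text
time_s: 9.7
eef_pos: [0.4014, 0.2764, 0.1466]
tcp_rot: [-3.135, -0.003, 1.172]
contact_force: [1.0, -1.2, -0.3]
finger_gap: 0.0854
grasp_force: 0.0
```

```bash
python3 - <<'E'
from h import *
T,s=Ttool();im=save('wrist','pics/w6.png');x,y,z=s['eef_pos'];print(x,y,z)
hsv=cv2.cvtColor(im,cv2.COLOR_RGB2HSV)
m=((im.min(2)>185)).astype(np.uint8);m[:150]=0;m[300:]=0;m[:,:250]=0;m[:,400:]=0
n,l,st,ce=cv2.connectedComponentsWithStats(m)
for i in range(1,n):
    if st[i,4]>30:print(st[i],ce[i],at('wrist',*ce[i],.055,T))
print(wproj(T,(x,y,.055)),wproj(T,(x,y,0)))
cv2.imwrite('pics/c6.png',cv2.resize(cv2.imread('pics/w6.png')[150:300,250:400],None,fx=3,fy=3))
E
```

```text
0.40141431242454534 0.27643190266240514 0.146623159403857
(np.float64(325.9020478610787), np.float64(240.6420792899555)) (np.float64(325.9224554859848), np.float64(222.181866407729))
```

View pics/c6.png

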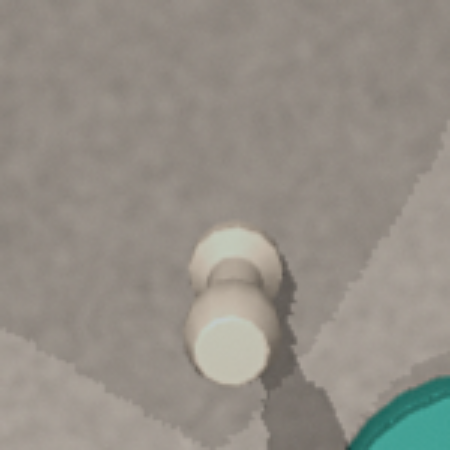

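The pawn stands upright again, head at (327,262) and foot at (328.7,237).

```bash
python3 - <<'E'
from h import *
T,s=Ttool();p=s['eef_pos']
for a in[(327,262,.052),(328.7,238,.004)]:print(at('wrist',*a,T)-p)
E
```

```text
[-0.00546739 -0.01458422 -0.09325072]
[-0.00279416 -0.01182127 -0.14125072]
```

Call:
{"fn": "carry_out", "kwargs": {
  "rows": [
    [-4, -13, -40, 0, 1],
    [-4, -13, -80, 0, 1],
    [-4, -13, -112, 0, 1],
    [-4, -13, -112, 0, 1],
    [-4, -13, -112, 0, -1],
    [-4, -13, -112, 0, -1],
    [-4, -13, -112, 0, -1],
    [-4, -13, -112, 0, -1],
    [-4, -13, -112, 0, -1],
    [-4, -13, -112, 0, -1],
    [-4, -13, -112, 0, -1]
  ]
}}

```text
time_s: 10.85
eef_pos: [0.3976, 0.2634, 0.0345]
tcp_rot: [-3.135, -0.002, 1.172]
contact_force: [-0.0, -1.5, 7.5]
finger_gap: 0.0193
grasp_force: 58.5
```

Call:
{"fn": "carry_out", "kwargs": {
  "rows": [
    [0, 0, 40, 0, -1],
    [0, 0, 85, 0, -1],
    [0, 0, 125, 0, -1],
    [40, 5, 125, 0, -1],
    [80, 12, 125, 0, -1],
    [120, 20, 125, 0, -1],
    [134, 23, 125, 0, -1],
    [134, 23, 125, 0, -1],
    [134, 23, 125, 0, -1],
    [134, 23, 125, 0, -1]
  ]
}}

```text
time_s: 11.85
eef_pos: [0.5291, 0.2855, 0.1582]
tcp_rot: [-3.132, 0.001, 1.172]
contact_force: [0.4, 0.6, -0.4]
finger_gap: 0.0193
grasp_force: 59.0
```

```bash
python3 - <<'E'
from h import *
T,s=Ttool();im=save('wrist','pics/w7.png');x,y,z=s['eef_pos'];print(x,y,z,s['q'].round(2))
print('foot',wproj(T,(x,y,z-.034)),'neck',wproj(T,(.5315,.287,.088)),'head',wproj(T,(x,y,z+.018)))
g=im[200:400,200:450]; cv2.imwrite('pics/c7.png',cv2.resize(g[:,:,::-1],None,fx=3,fy=3))
E
```

```text
0.52908493712174 0.28547448920060864 0.15817008068359426 [ 0.49  0.36 -0.15  1.06  0.01  2.46]
foot (np.float64(326.04370330405885), np.float64(270.9609711327118)) neck (np.float64(328.93402580411174), np.float64(246.10791684413329)) head (np.float64(325.6887401176293), np.float64(320.08551347626377))
```

View pics/c7.png

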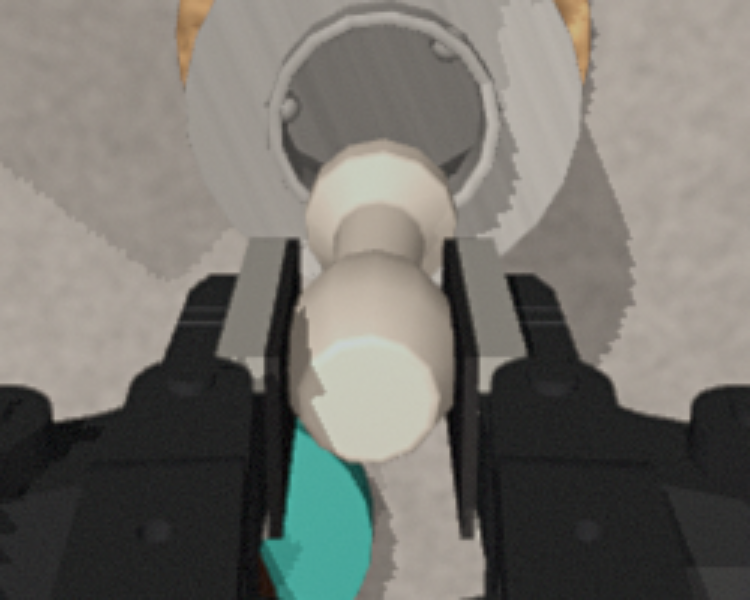

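The wrist crop shows the pawn upright, its foot at (327.3,268). The neck rim is centred near (328,237), where (0.5315,0.287) predicted (329,246). Averaging the views gives a neck centre of about (0.532,0.288).

Call:
{"fn": "carry_out", "kwargs": {
  "rows": [
    [2.5, 2.5, 0, 0, -1],
    [2.5, 2.5, -15, 0, -1],
    [2.5, 2.5, -30, 0, -1],
    [2.5, 2.5, -38, 0, -1],
    [2.5, 2.5, -42, 0, -1],
    [2.5, 2.5, -42, 0, -1]
  ]
}}

```text
time_s: 12.5
eef_pos: [0.5326, 0.2882, 0.116]
tcp_rot: [-3.133, 0.001, 1.172]
contact_force: [0.1, -0.3, -0.4]
finger_gap: 0.0194
grasp_force: 59.0
```

Call:
{"fn": "carry_out", "kwargs": {
  "rows": [
    [0, 0, -6, 0, -1],
    [0, 0, -12, 0, -1],
    [0, 0, -18, 0, -1],
    [0, 0, -18, 0, -1]
  ]
}}

```text
time_s: 12.9
eef_pos: [0.5323, 0.2879, 0.0972]
tcp_rot: [-3.132, 0.001, 1.172]
contact_force: [-0.2, -0.6, -1.1]
finger_gap: 0.0192
grasp_force: 59.0
```

Contact-free, with the foot about 25 mm inside the neck. I'll release, rise and check.

Call:
{"fn": "carry_out", "kwargs": {
  "rows": [
    [0, 0, 0, 0, 1],
    [0, 0, 0, 0, 1],
    [0, 0, 0, 0, 1],
    [0, 0, 0, 0, 1],
    [0, 0, 20, 0, 1],
    [0, 0, 65, 0, 1],
    [0, 0, 110, 0, 1],
    [0, 0, 110, 0, 1],
    [0, 0, 110, 0, 1]
  ]
}}

```text
time_s: 13.8
eef_pos: [0.5339, 0.2888, 0.2099]
tcp_rot: [-3.135, -0.003, 1.172]
contact_force: [0.2, -0.2, -1.1]
finger_gap: 0.0857
grasp_force: 0.0
```

```bash
python3 - <<'E'
from h import *
T,s=Ttool();im=save('wrist','pics/w8.png');x,y,z=s['eef_pos'];print(x,y,z,s['time_s'])
g=cv2.GaussianBlur(cv2.cvtColor(im,cv2.COLOR_RGB2GRAY),(3,3),0)
u0,v0=wproj(T,(.531,.287,.088));print(u0,v0)
u0=int(u0);v0=int(v0)
c=cv2.HoughCircles(g[v0-70:v0+70,u0-70:u0+70],cv2.HOUGH_GRADIENT,1,10,param1=120,param2=14,minRadius=22,maxRadius=65)
for cx,cy,r in c[0][:5]:
    u,v=cx+u0-70,cy+v0-70;zz=.088 if r<40 else .075
    print(u,v,r,at('wrist',u,v,zz,T).round(4),2*np.linalg.norm(at('wrist',u+r,v,zz,T)-at('wrist',u,v,zz,T)))
hsv=cv2.cvtColor(im,cv2.COLOR_RGB2HSV)
# brightness inside the neck: bright/warm = pawn
for v in range(v0-30,v0+31,5):print(v,' '.join('%3d'%g[v,u] for u in range(u0-32,u0+33,4)))
E
```

```text
0.5339218781780546 0.2888042572439146 0.2099129632527087 13.8
323.12874209434364 233.27111821934173
322.5 228.5 27.3 [0.532  0.2905 0.088 ] 0.04009769896125335
327.5 216.5 52.3 [0.5378 0.2949 0.075 ] 0.07985071849879664
322.5 205.5 41.3 [0.5376 0.3042 0.075 ] 0.06259160115397529
335.5 230.5 39.7 [0.5402 0.2854 0.088 ] 0.05835403931065933
329.5 239.5 30.0 [0.5335 0.2808 0.088 ] 0.044399369131913516
203 145 146 144 120 152 143 106 104 112 126 129 145 127 135 148 149 167
208 142 147 129 134 101 102 103 102 131 131 121 101 132 164 127 150 162
213 145 137 130 102 102 103 104 102 127 128 103 106 108  93 168 133 154
218 146 146  98 101 102 102 102  94 119 119  90  98  90 109 123 156 149
223 134 136 103  98 103 101 103 103 101 103 101 100  87 119 129 166 147
228 139 104  98  99 100 103 102 102 103 102 104 103 103 101 123 151 131
233 142 106 105 104  97 103 102 103 103 101 104 105 102 101 106 162 120
238 140 148  73 105 101  99 103 102 101 103 102 103 103 102  97 164 121
243 144 141 103  77  98  98 102 101 102 103 101 103 103 100 160 130 126
248 146 144 157 130  89  75  65  71  70  68  87  87 111 154 137 126 126
253 146 145 143 124 171 128 105 107 111 110 166 151 162 130 128 123 133
258 143 147 146 167 144 131 155 159 161 162 141 130 128 128 127 125 160
263 144 145 166 168 171 162 126 128 129 127 128 127 129 128 128 168 163
```

Call:
{"fn": "carry_out", "kwargs": {
  "rows": [
    [8, -24, 0, 0.145, 1],
    [16, -50, 0, 0.29, 1],
    [24, -75, 0, 0.435, 1],
    [32, -100, 0, 0.58, 1],
    [40, -125, 0, 0.725, 1],
    [48, -150, 0, 0.87, 1],
    [56, -175, 0, 1.015, 1],
    [64, -200, 0, 1.16, 1],
    [72, -225, 0, 1.305, 1],
    [80, -245, 0, 1.45, 1],
    [84, -258, 0, 1.595, 1],
    [84, -258, 0, 1.74, 1]
  ]
}}

```text
time_s: 15.05
eef_pos: [0.6162, 0.0283, 0.206]
tcp_rot: [-3.132, -0.003, 2.915]
contact_force: [0.3, 0.9, -0.1]
finger_gap: 0.0858
grasp_force: 0.0
```

Call:
{"fn": "carry_out", "kwargs": {
  "rows": [
    [0, 0, -40, 0, 1],
    [0, 0, -60, 0, 1],
    [0, 0, -60, 0, 1],
    [0, 0, -60, 0, 1]
  ]
}}

```text
time_s: 15.45
eef_pos: [0.6159, 0.0302, 0.1472]
tcp_rot: [-3.132, -0.003, 2.912]
contact_force: [0.1, -0.3, 0.9]
finger_gap: 0.0854
grasp_force: 0.0
```

```bash
cat > bar.py <<'E'
from h import *
import sys
def bar(zt,name,guess=None):
    T,s=Ttool();im=save('wrist',name);p=s['eef_pos'];hsv=cv2.cvtColor(im,cv2.COLOR_RGB2HSV)
    g=p[:2] if guess is None else guess
    H,S,V=[hsv[...,i].astype(int) for i in range(3)]
    m=((S>90)&(V<130)&((H<15)|(H>170))).astype(np.uint8)
    k=np.zeros_like(m); u,v=map(int,wproj(T,(g[0],g[1],zt))); R=75
    k[v-R:v+R,u-R:u+R]=m[v-R:v+R,u-R:u+R]
    k=cv2.morphologyEx(k,cv2.MORPH_OPEN,np.ones((3,3)))
    c=max(cv2.findContours(k,0,1)[0],key=cv2.contourArea)
    # the top face plus visible side; min rectangle, printed with sizes
    r=cv2.minAreaRect(c);P=np.array([at('wrist',a,b,zt,T) for a,b in cv2.boxPoints(r)]);e=P-np.roll(P,1,0);L=np.linalg.norm(e,axis=1);j=L.argmax()
    A=np.arctan2(e[j,1],e[j,0]); yaw=s['tcp_rot'][2]; d=(A-yaw+np.pi/2)%np.pi-np.pi/2
    print('tcp',p.round(4),'yaw',yaw,'pix',r,'bar',P.mean(0).round(4),'sizes',L[:2].round(4),'shift mm',((P.mean(0)-p)*1000).round(1)[:2],'turn',d.round(3))
    # white disc, upper rim
    w=((S<45)&(V>150)).astype(np.uint8);k=np.zeros_like(w);R=130
    a,b=max(v-R,0),max(u-R,0);k[a:v+R,b:u+R]=w[a:v+R,b:u+R];k[m>0]=0
    c=max(cv2.findContours(k,0,1)[0],key=cv2.contourArea);e=cv2.fitEllipse(cv2.convexHull(c));q=at('wrist',*e[0],zt-.03,T)
    print('disc',e,'at',q.round(4),'shift',((q-p)*1000).round(1)[:2],'t',s['time_s'])
if __name__=='__main__': bar(float(sys.argv[1]),sys.argv[2])
E
python3 bar.py .053 pics/w9.png
```

```text
tcp [0.6159 0.0302 0.1472] yaw 2.911974452888218 pix ((328.0, 241.0), (70.0, 22.0), 90.0) bar [0.6169 0.0324 0.053 ] sizes [0.0483 0.0142] shift mm [1.  2.1] turn -0.004
disc ((347.2756652832031, 165.5848846435547), (186.7255401611328, 328.8457946777344), 103.83257293701172) at [0.5735 0.0565 0.023 ] shift [-42.4  26.3] t 15.45
```

The bar measures 48×14 mm (true 46×16), and the turn is right. I'll grasp lid 1.

Call:
{"fn": "carry_out", "kwargs": {
  "rows": [
    [1, 1.5, -40, 0, 1],
    [1, 1.5, -80, 0, 1],
    [1, 1.5, -112, 0, 1],
    [1, 1.5, -120, 0, 1],
    [1, 1.5, -120, 0, 1],
    [1, 1.5, -120, 0, -1],
    [1, 1.5, -120, 0, -1],
    [1, 1.5, -120, 0, -1],
    [1, 1.5, -120, 0, -1],
    [1, 1.5, -120, 0, -1],
    [1, 1.5, -120, 0, -1],
    [1, 1.5, -120, 0, -1]
  ]
}}

```text
time_s: 16.7
eef_pos: [0.6185, 0.0317, 0.0292]
tcp_rot: [-3.134, 0.001, 2.912]
contact_force: [-1.6, -1.7, 6.5]
finger_gap: 0.0152
grasp_force: 59.1
```

Call:
{"fn": "carry_out", "kwargs": {
  "rows": [
    [0, 0, 40, 0, -1],
    [0, 0, 80, 0, -1],
    [0, 0, 120, 0, -1],
    [-15, 45, 120, 0, -1],
    [-30, 90, 120, 0, -1],
    [-45, 135, 120, 0, -1],
    [-60, 180, 120, 0, -1],
    [-75, 225, 120, 0, -1],
    [-84, 256, 120, 0, -1],
    [-84, 256, 120, 0, -1],
    [-84, 256, 120, 0, -1],
    [-84, 256, 120, 0, -1]
  ]
}}

```text
time_s: 17.9
eef_pos: [0.534, 0.2868, 0.148]
tcp_rot: [-3.132, -0.0, 2.911]
contact_force: [-0.0, -0.4, -0.5]
finger_gap: 0.0149
grasp_force: 58.8
```

```bash
python3 bar.py .194 pics/w10.png; python3 - <<'E'
from h import *
T,s=Ttool();print(s['eef_pos'],s['q'].round(2),s['contact_force'],s['ft_torque'])
E
```

```text
tcp [0.534  0.2868 0.148 ] yaw 2.911158474136516 pix ((323.5, 339.0), (92.0, 45.0), 90.0) bar [0.5251 0.2893 0.194 ] sizes [0.0302 0.0127] shift mm [-8.9  2.5] turn -0.016
disc ((327.9134521484375, 285.552490234375), (136.63160705566406, 277.5278015136719), 81.33325958251953) at [0.5207 0.2918 0.164 ] shift [-13.3   5. ] t 17.9
[0.53416572 0.28655938 0.14811434] [ 0.5   0.37 -0.16  1.05 -0.01  0.73] [-0.15527157  0.1405332  -1.05692209] [ 0.00716849 -0.01776076  0.02789794]
```

Call:
{"fn": "carry_out", "kwargs": {
  "rows": [
    [-4, 0, -10, 0, -1],
    [-4, 0, -25, 0, -1],
    [-4, 0, -33, 0, -1],
    [-4, 0, -36, 0, -1],
    [-4, 0, -38, 0, -1],
    [-4, 0, -39, 0, -1],
    [-4, 0, -39, 0, -1]
  ]
}}

```text
time_s: 18.65
eef_pos: [0.5302, 0.2879, 0.1095]
tcp_rot: [-3.134, 0.0, 2.912]
contact_force: [1.1, -0.1, -1.3]
finger_gap: 0.0147
grasp_force: 58.9
```

Call:
{"fn": "carry_out", "kwargs": {
  "rows": [
    [0, 0, -1, 0, -1],
    [0, 0, -2, 0, -1],
    [0, 0, -2, 0, -1]
  ]
}}

```text
time_s: 18.95
eef_pos: [0.5304, 0.2887, 0.1077]
tcp_rot: [-3.135, 0.001, 2.912]
contact_force: [1.5, 3.3, 0.7]
finger_gap: 0.0148
grasp_force: 59.0
```

Call:
{"fn": "carry_out", "kwargs": {
  "rows": [
    [0, 0, -1, 0, -1],
    [0, 0, -2, 0, -1],
    [0, 0, -2, 0, -1]
  ]
}}

```text
time_s: 19.25
eef_pos: [0.5302, 0.2885, 0.1055]
tcp_rot: [-3.135, 0.0, 2.912]
contact_force: [1.0, 5.1, -0.1]
finger_gap: 0.0148
grasp_force: 59.1
```

Side force without vertical force suggests the neck has entered the groove. I'll ease +y and continue.

Call:
{"fn": "carry_out", "kwargs": {
  "rows": [
    [0, 1.5, 0, 0, -1],
    [0, 1.5, -1, 0, -1],
    [0, 1.5, -2, 0, -1],
    [0, 1.5, -3, 0, -1],
    [0, 1.5, -3, 0, -1]
  ]
}}

```text
time_s: 19.75
eef_pos: [0.5302, 0.2883, 0.1024]
tcp_rot: [-3.131, 0.001, 2.912]
contact_force: [0.5, 1.0, -0.9]
finger_gap: 0.015
grasp_force: 58.9
```

Call:
{"fn": "carry_out", "kwargs": {
  "rows": [
    [0, 0, -1, 0, -1],
    [0, 0, -2, 0, -1],
    [0, 0, -2, 0, -1]
  ]
}}

```text
time_s: 20.05
eef_pos: [0.5294, 0.289, 0.0994]
tcp_rot: [-3.132, -0.001, 2.912]
contact_force: [2.2, 1.6, -4.5]
finger_gap: 0.0147
grasp_force: 58.7
```

Call:
{"fn": "carry_out", "kwargs": {
  "rows": [
    [0, 0, -1, 0, -1],
    [0, 0, -2, 0, -1],
    [0, 0, -3, 0, -1],
    [0, 0, -3, 0, -1]
  ]
}}

```text
time_s: 20.45
eef_pos: [0.5295, 0.289, 0.0991]
tcp_rot: [-3.133, 0.0, 2.912]
contact_force: [-4.6, -3.3, 15.3]
finger_gap: 0.0146
grasp_force: 61.5
```

Call:
{"fn": "carry_out", "kwargs": {
  "rows": [
    [0, 0, -1, 0, -1],
    [0, 0, -2, 0, -1],
    [0, 0, -2, 0, -1]
  ]
}}

```text
time_s: 20.75
eef_pos: [0.5295, 0.289, 0.099]
tcp_rot: [-3.134, 0.001, 2.912]
contact_force: [-9.4, -5.3, 27.7]
finger_gap: 0.015
grasp_force: 63.4
```

Call:
{"fn": "carry_out", "kwargs": {
  "rows": [
    [0, 0, 3, 0, -1],
    [0, 0, 5, 0, -1],
    [0, 0, 5, 0, 1],
    [0, 0, 5, 0, 1],
    [0, 0, 5, 0, 1],
    [0, 0, 5, 0, 1],
    [0, 0, 35, 0, 1],
    [0, 0, 80, 0, 1],
    [0, 0, 120, 0, 1],
    [0, 0, 120, 0, 1],
    [0, 0, 120, 0, 1]
  ]
}}

```text
time_s: 21.85
eef_pos: [0.5307, 0.2897, 0.2165]
tcp_rot: [-3.135, 0.002, 2.912]
contact_force: [-0.5, -0.3, 0.1]
finger_gap: 0.0854
grasp_force: 0.0
```

```bash
python3 bar.py .123 pics/w11.png; python3 - <<'E'
from h import *
# disc and bar apparent width in the wrist view -> height check
T,s=Ttool();im=cv2.imread('pics/w11.png');hsv=cv2.cvtColor(im,cv2.COLOR_BGR2HSV);p=s['eef_pos']
m=((hsv[...,1]<45)&(hsv[...,2]>140)).astype(np.uint8)
for z in(.093,.105):print(z,wproj(T,(.530,.287,z)))
E
```

```text
tcp [0.5307 0.2897 0.2165] yaw 2.9120307404017773 pix ((324.0, 236.5), (69.0, 22.0), 90.0) bar [0.5283 0.2901 0.123 ] sizes [0.0472 0.0142] shift mm [-2.4  0.4] turn -0.007
disc ((320.44708251953125, 290.7225341796875), (219.32308959960938, 284.11181640625), 117.90364074707031) at [0.5774 0.2757 0.093 ] shift [ 46.7 -14. ] t 21.85
0.093 (np.float64(321.7657394916014), np.float64(231.51393725428412))
0.105 (np.float64(321.56583874318176), np.float64(235.7302515339817))
```

The lid hit a hard stop at TCP z 0.099, matching fully home, with 28 N pressed. Next I'll clear the arm and check numerically.

Call:
{"fn": "carry_out", "kwargs": {
  "rows": [
    [0, 0, 40, 0, 1],
    [0, -50, 40, 0, 1],
    [0, -100, 40, 0, 1],
    [0, -150, 40, 0, 1],
    [0, -200, 40, 0, 1],
    [0, -250, 40, 0, 1],
    [-40, -300, 40, 0, 1],
    [-80, -350, 40, 0, 1],
    [-80, -400, 40, 0, 1],
    [-80, -400, 40, 0, 1],
    [-80, -400, 40, 0, 1]
  ]
}}

```text
time_s: 23.0
eef_pos: [0.448, -0.113, 0.2537]
tcp_rot: [-3.132, -0.003, 2.907]
contact_force: [0.0, 1.3, 0.3]
finger_gap: 0.0851
grasp_force: 0.0
```

```bash
python3 - <<'E'
from h import *
im=save('top','pics/t9.png');sc=save('scene','pics/s9.png')
def barpix(im,u,v,R=28):
    h=cv2.cvtColor(im,cv2.COLOR_RGB2HSV);m=((h[...,1]>100)&(h[...,2]<100)).astype(np.uint8);k=np.zeros_like(m);u=int(u);v=int(v);k[v-R:v+R,u-R:u+R]=m[v-R:v+R,u-R:u+R]
    c=max(cv2.findContours(k,0,1)[0],key=cv2.contourArea);return cv2.minAreaRect(c)
P=(.530,.2868,.123)
t=barpix(im,*proj('top',P));print('top',t,'pred home',proj('top',P),'pred 88',proj('top',(.530,.2868,.135)))
r=barpix(sc,*proj('scene',P));print('scene',r,'home(mid)',proj('scene',(.53,.2868,.108)),'short4',proj('scene',(.53,.2868,.112)),'88',proj('scene',(.53,.2868,.120)))
# same measurement on untouched lid 2 in both pictures as reference bias
Q=(.6015,-.0797);print('ref',barpix(sc,*proj('scene',(*Q,.04)))[0],proj('scene',(*Q,.038)))
# changes vs. first picture
a=cv2.imread('pics/scene.png');d=(cv2.absdiff(a,sc[:,:,::-1]).max(2)>45).astype(np.uint8);d=cv2.morphologyEx(d,cv2.MORPH_OPEN,np.ones((3,3)))
n,l,s,c=cv2.connectedComponentsWithStats(d)
for i in range(1,n):
    if s[i,4]>25:print('chg',s[i],c[i].round())
s=ctrl.get_state();print(s['time_s'],s['contact_force'],s['eef_pos'])
E
```

```text
top ((213.5294189453125, 271.88238525390625), (9.701424598693848, 25.223705291748047), 14.03624439239502) pred home (np.float64(212.99094034945512), np.float64(271.9494343676985)) pred 88 (np.float64(211.73088164861994), np.float64(271.18171956388886))
scene ((377.3066711425781, 158.17404174804688), (27.8735294342041, 14.64289379119873), 48.012786865234375) home(mid) (np.float64(375.7465315843863), np.float64(159.25465229942432)) short4 (np.float64(375.95934692118146), np.float64(157.46499991016117)) 88 (np.float64(376.38923049315054), np.float64(153.84993074613902))
ref (234.27737426757812, 331.7372131347656) (np.float64(233.69992960401026), np.float64(331.3809857587987))
chg [ 109   23   62  138 3055] [142.  84.]
chg [ 62  55  28  10 154] [76. 60.]
chg [ 27 107  12  28 225] [ 33. 119.]
chg [367 145  22  21 307] [376. 155.]
chg [390 156   8   9  44] [393. 160.]
chg [367 164  11  11  74] [371. 169.]
chg [ 44 172  40  20 298] [ 65. 182.]
chg [353 173   7   9  35] [356. 177.]
chg [362 173  31   9 171] [378. 177.]
chg [370 179  27  11 143] [384. 185.]
chg [   0  195   68   59 1753] [ 29. 222.]
chg [313 220  36  26 278] [325. 236.]
chg [129 267   8   5  29] [133. 269.]
chg [131 278  10   8  50] [136. 281.]
chg [ 269  280   58   57 2081] [299. 308.]
chg [101 294  40  27 371] [119. 308.]
chg [  0 364   5  13  62] [  2. 370.]
chg [ 12 367  16  17  94] [ 19. 375.]
23.1 [0.20779153 0.51241425 0.21853241] [ 0.44909325 -0.11072392  0.25400755]
```

```bash
python3 - <<'E'
from h import *
a=cv2.imread('pics/scene.png');b=cv2.imread('pics/s9.png')
for v in(225,236,243):print(a[v,315:345:6].tolist(),b[v,315:345:6].tolist())
print(at('scene',325,236,0),at('scene',325,236,.05))
E
```

```text
[[115, 122, 135], [65, 75, 82], [64, 68, 75], [67, 70, 78], [68, 72, 78]] [[65, 71, 78], [67, 72, 77], [67, 70, 79], [64, 69, 78], [66, 70, 78]]
[[107, 117, 127], [114, 123, 133], [80, 88, 96], [64, 72, 79], [68, 74, 81]] [[65, 73, 81], [67, 71, 79], [71, 78, 84], [66, 74, 81], [66, 73, 80]]
[[112, 124, 134], [110, 122, 133], [107, 119, 128], [107, 118, 132], [111, 121, 133]] [[114, 123, 137], [91, 98, 106], [66, 70, 80], [69, 76, 83], [67, 75, 83]]
[0.53201945 0.16789438 0.        ] [0.56343471 0.13716933 0.05      ]
```

That change is only the tin's longer shadow now that the lid is on. Nothing else has moved, so I'm handing in.

```bash
python3 -c "
from station import ctrl
print(ctrl.finish_job())"
```

```text
the job is handed in; nothing more can be done
None
```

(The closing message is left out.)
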